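# Sort the parts of a stripped boat-engine water pump

## Robot

A 6-joint arm with a two-finger parallel gripper is mounted at the origin on the work surface. World frame = base frame: x ahead of the robot, y to its left, z up, the work surface at z = 0. Lengths are in mm, angles in rad, forces in N, time in s.
With the tool pointing down it reaches from about 325 to 775 mm from the base axis. Payload 5.5 kg.
Tool frame: the origin (TCP) lies on the centre line of the jaws, within the pads' length; the fingertips stand manip.tip_extent ahead of it and the grasp point (between the pads) lies 3 mm ahead of it (manip.tip_extent is the distance from the TCP to the fingertips, in mm); z points along the fingers, y is the line along which they close (so a half turn about z gives the same grasp; the last joint's range is limited). The gripper opens to 85 mm and grips with 20 to 120 N. Pads are 22 mm wide; open, the fingers measure 114 mm over their backs; the gripper's body (76 mm by 85 mm) begins 54 mm behind the grasp point. The pads swing forward as they close: fully open they stand 13 mm farther back than shut.
Start: joints at [-1.278, 0.091, 1.231, -0, 1.82, -0.057], TCP at [205.626, -563.679, 253.275] pointing down, gripper open.
Joint ranges: [-2.87, 2.87], [-0.86, 2.18], [0.17, 2.46], [-1.51, 4.65], [0.06, 2.69], [-2.65, 2.65]. Speed limits (rad/s): [2.57, 2.57, 3.01, 3.14, 3.14, 3.14].

## Interface

Orientations are given as a unit quaternion [x, y, z, w].
In Python, from station import manip gives the robot as it stands. The module is installed in compiled form; this text tells all that it offers.
- The arm moves only by the tool apply_moves, never from a script. Its argument "motion" is a list of rows, each an object with "gripper": the opening, from -1 (shut) to 1 (fully open); "linear": the shift along the tool's x, y, z as a fraction of full scale, a list of three; "dr": the turn, a rotation vector about the tool's x, y, z as a fraction of full scale, a list of three. In form: [{"gripper": gripper, "linear": [dx, dy, dz], "dr": [rx, ry, rz]}, ...]. A call has 1 to 20 rows; each row is the pose to reach, as a shift and turn from the pose commanded when the call began, along the tool's axes at that moment; what a row does not reach only later rows make up. Full scale, the value 1, is 80 cm for a shift and 120 degrees for a turn. A row lasts 1/12 s, in which the tool goes at most 41.7 mm and 7.16 degrees, less where a joint would pass 70% of its speed; a pose out of reach is approached as far as the arm can. A call with a number of a shift or a turn outside -1 to 1 is refused whole. A call with a gripper value outside its range is refused whole. The fingers move at their own pace and stop on an object; "newtons" is the grip in N (left out, the last holds). Time passes only in rows, so rows that repeat a pose let the fingers close. It gives the time, the measured TCP pose, the force, the opening and the grip force at its end, in the units of the state.
- manip.state(): the state, without advancing time (a new reading comes with each control period).
- manip.grab_frame(name): name is "side" or "top" or "wrist"; returns a dict with "image" (400x640x3 uint8, red, green, blue), "mtx" (3x3 intrinsics, pixels), "k1" (the pictures are not rectified: a ray, as slopes to the right and down, at radius r is drawn at 1 + k1 r^2 times it, then the intrinsics apply), "extrinsics" (4x4, takes a point from camera to world coordinates); the wrist camera has in their place "tool_from_camera" (4x4, takes a point from camera to tool coordinates, whose origin is the TCP and whose axes are the flange's). Camera axes: x right, y down, z forward; pixel columns grow to the right and rows downward; lengths in mm; the calibration is good to about 2 mm. A picture is of the moment at which its call begins: read the wrist's pose just before it. There is no depth.
- manip.job_done(): hands the job in; it is judged then, once.
The state is a dict: "time": time; "q": joint angles; "dq": joint speeds; "effort": joint torques, N m; "tool_pos": TCP position; "ee_rot": TCP orientation; "contact_force": force on the tool from outside, world axes, zero at the start; "wrist_torque": the same for the moment, N m; "grip_width": finger opening in mm; "finger_force": force on a finger pad.
Only numpy, scipy, OpenCV 4.12 (cv2) and the standard library are available. Lean on these libraries where they do the work, as an engineer would, in place of code of your own. Each camera call takes 0.05 s, during which the arm holds its last target. There are 200 camera calls.

## Task

The boat engine's water pump has been stripped and its parts lie mixed on the bench: put both hex bolts in the round steel dish, both ball bearings in the grey plastic bin, lying flat on its floor side by side and not on one another, and the drive gear in the wire wash basket, flat with its hub up. Set every part down in its place rather than dropping it, and leave the bronze pump head and the wrench where they are.

Things in the scene. Friction and masses are not known exactly. Their poses are not given: they have to be found in the camera images.
- bolt_a: Zinc-plated hex bolt lying down (the two are identical): shank 10 mm thick, 60 mm long; hex head 17 mm across flats, 6.4 mm thick; 46 g. It rests on a flat of its head and the shank's end, so it slopes 3 degrees. Origin on its axis halfway along the shank, 7 mm above the surface it lies on; x level along the bolt, away from the head; z up at the start.
- bolt_b: Zinc-plated hex bolt lying down (the two are identical): shank 10 mm thick, 60 mm long; hex head 17 mm across flats, 6.4 mm thick; 46 g. It rests on a flat of its head and the shank's end, so it slopes 3 degrees. Origin on its axis halfway along the shank, 7 mm above the surface it lies on; x level along the bolt, away from the head; z up at the start.
- bearing_a: Steel ball bearing lying flat: a ring with dark shields between its two bright races, outside diameter 47 mm, bore 17 mm, 14 mm thick, about 115 g, both faces alike. Origin at its middle, 7 mm above the surface it lies on; z along its axis. It can be taken by its outside diameter. The other bearing is identical.
- bearing_b: Steel ball bearing lying flat: a ring with dark shields between its two bright races, outside diameter 47 mm, bore 17 mm, 14 mm thick, about 115 g, both faces alike. Origin at its middle, 7 mm above the surface it lies on; z along its axis. It can be taken by its outside diameter. The other bearing is identical.
- gear: Dark steel spur gear lying flat with its hub up: toothed rim 62 mm in diameter and 16 mm thick, and on top of it a round hub 30 mm in diameter that rises 22 mm more (38 mm in all), with an 18 mm bore; about 400 g. The hub is the handiest grip. Origin at the centre of its underside, z up along its axis.
- dish: Round stainless steel parts dish with a flaring wall, fixed to the bench: 135 mm across the rim, 28 mm high, flat inner floor about 105 mm across, 5 mm above the bench. Origin at the centre of its underside, z up.
- bin: Rectangular open grey plastic bin, fixed to the bench: 112 mm along its x by 156 mm along its y outside (rim 120 by 164 mm), 42 mm high, walls and floor 3 mm thick (inner floor 106 by 150 mm, 3 mm above the bench). A white label plate is on the end that looks to its -y. Origin at the centre of its underside, z up.
- basket: Rectangular open wash basket of steel wire, fixed to the bench: 124 mm along its x by 150 mm along its y outside, 45 mm high, walls and floor 4 mm thick (inner floor 116 by 142 mm, 4 mm above the bench). Origin at the centre of its underside, z up.
- pump_head: Bronze pump head standing open side up, to be left alone: round body 74 mm in diameter, 50 mm high, on a flange 88 mm in diameter and 8 mm high; two 22 mm hose tails, level at 28 mm height, reach 63 mm from the centre, 45 degrees either side of its -x; loose, 900 g. Origin at the centre of its underside, z up.
- wrench: Steel wrench lying flat on the bench between two of the containers, to be left alone: 160 mm long along its x, up to 38 mm wide and 8 mm high, loose. Origin at the underside of its middle, z up. A black-handled screwdriver (170 mm long, 26 mm high), which does not matter, lies likewise between the other two containers.

How it is judged:
By the outcome, as a careful person would: the job done as asked, in the order asked, and still so for the second after the job is handed in, with the robot touching nothing.
It also fails if it takes over 125 s, if anything falls off the work surface, if the arm or the gripper's body presses on something with over 40 N, if the wrist force passes 120 N, or if a joint passes its speed limit or range.

## Working session

There is one attempt and no reset: what is moved stays moved. The work goes in short steps, Python scripts to look and compute and a tool call to move; the robot and the scene stay as the last step left them, time stands still between calls to the robot, and variables do not carry over. Pictures are saved under pics/ and viewed, at most 15 in all, crops included, and the job is handed in when it is done.

Besides the shell and the picture viewer there is one more tool, called after "Request:" as name(argument=value, ...) on one line, values as JSON. apply_moves: Moves the arm, as the interface text tells. Its arguments: {"type":"object","properties":{"motion":{"type":"array"},"newtons":{"type":"number"}},"required":["motion"]}

```bash
mkdir -p pics
cat > h.py <<'E'
import numpy as np, cv2
from station import manip
from scipy.spatial.transform import Rotation as R
def grab(n):
    s=manip.state(); f=manip.grab_frame(n)
    if n=='wrist':
        T=np.eye(4);T[:3,:3]=R.from_quat(s['ee_rot']).as_matrix();T[:3,3]=s['tool_pos']
        E=T@np.array(f['tool_from_camera'])
    else: E=np.array(f['extrinsics'])
    return dict(im=np.array(f['image']),K=np.array(f['mtx']),k=float(f['k1']),E=E)
def save(f,p): cv2.imwrite(p,cv2.cvtColor(f['im'],cv2.COLOR_RGB2BGR))
def ray(f,uv,z):
    uv=np.atleast_2d(np.float64(uv)).reshape(-1,1,2)
    d=cv2.undistortPoints(uv,f['K'],np.array([f['k'],0,0,0.]),criteria=None) if False else cv2.undistortPointsIter(uv,f['K'],np.array([f['k'],0,0,0.]),None,None,(3,50,1e-9))
    d=np.c_[d.reshape(-1,2),np.ones(len(uv))]@f['E'][:3,:3].T
    c=f['E'][:3,3]; t=(z-c[2])/d[:,2]
    return c+d*t[:,None]
E
python3 - <<'E'
from h import *
import pickle
for n in('top','side','wrist'):
    f=grab(n);save(f,f'pics/{n}0.png');pickle.dump(f,open(f'{n}0.pkl','wb'));print(n,f['E'].round(2).tolist(),f['k'],f['K'].round(1).tolist())
print(ray(f,[320,200],0),manip.tip_extent,manip.state())
E
```

```text
top [[0.02, -0.99, 0.17, 374.95], [-1.0, -0.01, 0.04, -9.97], [-0.04, -0.17, -0.99, 923.05], [0.0, 0.0, 0.0, 1.0]] -0.0440154493007089 [[364.0, 0.0, 320.1], [0.0, 364.0, 198.0], [0.0, 0.0, 1.0]]
side [[-0.97, -0.14, 0.18, 377.63], [-0.23, 0.58, -0.78, 640.38], [0.0, -0.8, -0.6, 506.95], [0.0, 0.0, 0.0, 1.0]] -0.06276282965088854 [[388.8, 0.0, 322.7], [0.0, 388.8, 190.0], [0.0, 0.0, 1.0]]
wrist [[0.34, -0.9, -0.27, 275.89], [-0.94, -0.33, -0.1, -538.47], [-0.0, 0.29, -0.96, 372.28], [0.0, 0.0, 0.0, 1.0]] 0.025697643593677554 [[358.0, 0.0, 319.0], [0.0, 358.0, 196.6], [0.0, 0.0, 1.0]]
[[ 165.6250087  -578.78907639    0.        ]] 22.0 {'time': 0.15, 'q': array([-1.27771187e+00,  9.17055140e-02,  1.23159926e+00,  5.87376566e-06,
        1.81981163e+00, -5.66719295e-02]), 'dq': array([-0.00058781, -0.00355423, -0.00349082,  0.00112887, -0.00045185,
       -0.00044231]), 'effort': array([ 2.00470873e-03, -4.59372211e+01, -4.18526280e+01,  1.00140094e-04,
        9.61219630e-03, -1.26932423e-05]), 'tool_pos': array([ 205.56538675, -563.49613819,  252.40451381]), 'ee_rot': array([ 9.84747327e-01,  1.73988852e-01, -8.70216487e-05, -7.56892606e-04]), 'contact_force': array([ 0.17600282, -0.18081991,  0.56009128]), 'wrist_torque': array([ 0.04412609, -0.0406794 , -0.0019626 ]), 'finger_force': 0.0, 'grip_width': 85.09401899309958}
```

View pics/top0.png

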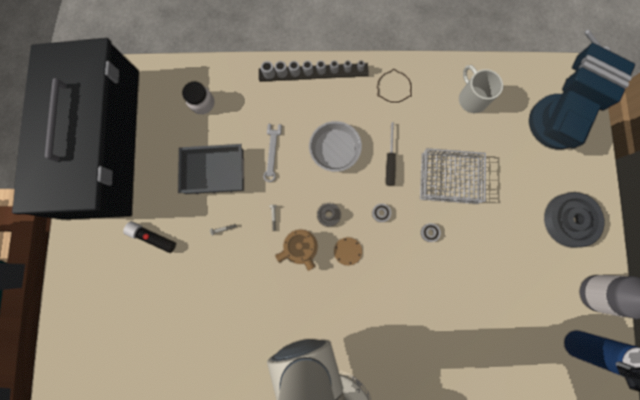

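View pics/side0.png

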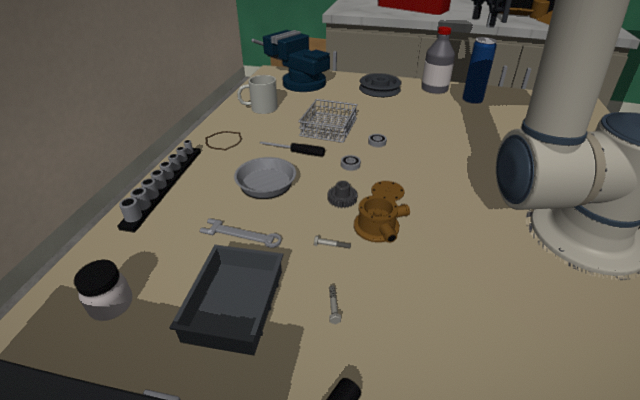

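The top view shows bolts near (225,229) and (277,217), gear at (330,214) and bearings at (382,213) and (431,233). The bin is at (211,169), dish at (336,147), basket at (455,177), pump head at (299,247) and a bronze cover at (348,251). The side view agrees.

Run:
```python
from h import *
import pickle
f=pickle.load(open('top0.pkl','rb'))
im=f['im']
for n,uv,z in[('bolt1',(225,229),7),('bolt2',(277,217),7),('gear hub',(330,214),38),('bearA',(382,213),14),('bearB',(431,233),14),('dishrim',(336,147),28),('binrim',(211,169),42),('basket',(455,177),45),('pump',(300,247),50)]:
    p=ray(f,uv,z)[0];print(n,p.round(0),round(np.hypot(p[0],p[1])))
for n,q,z in[('bin',[(180,147),(242,145),(244,191),(179,194)],42),('basket',[(424,149),(486,153),(484,202),(422,198)],45)]:
    print(n,ray(f,q,z).round(0).tolist())
c=cv2.resize(im[110:275,165:505],None,fx=2.35,fy=2.35,interpolation=cv2.INTER_CUBIC)
save(dict(im=c),'pics/topc.png')
```

```text
bolt1 [447. 267.   7.] 521
bolt2 [479. 135.   7.] 498
gear hub [485.  -0.  38.] 485
bearA [ 491. -130.   14.] 508
bearB [ 443. -251.   14.] 509
dishrim [658. -14.  28.] 658
binrim [595. 302.  42.] 667
basket [ 578. -306.   45.] 654
pump [403.  70.  50.] 409
bin [[653.0, 387.0, 42.0], [658.0, 226.0, 42.0], [539.0, 214.0, 42.0], [530.0, 380.0, 42.0]]
basket [[649.0, -233.0, 45.0], [640.0, -386.0, 45.0], [517.0, -374.0, 45.0], [525.0, -224.0, 45.0]]
```

View pics/topc.png

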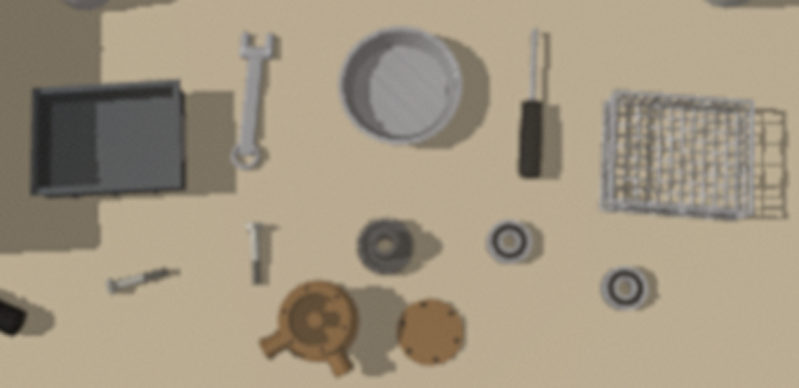

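```bash
cat >> h.py <<'E'
def go(x,y,z,yawdeg):
    "offsets from the current pose; yaw: tool x axis heading in world"
    s=manip.state();Rc=R.from_quat(s['ee_rot']);p=np.array(s['tool_pos'])
    Rt=R.from_euler('z',yawdeg,degrees=True)*R.from_quat([1,0,0,0])
    d=np.array([x,y,z])-p
    rv=(Rc.inv()*Rt).as_rotvec(degrees=True)
    print(f'to {x,y,z,yawdeg}: lin',(Rc.inv().apply(d)/800).round(4).tolist(),'dr',(rv/120).round(4).tolist(),'rows~%.1f'%max(np.linalg.norm(d)/41.7,np.linalg.norm(rv)/7.16))
E
python3 -c "
from h import *
go(455,195,170,0)"
```

```text
to (455, 195, 170, 0): lin [0.6178, -0.7837, 0.1043] dr [-0.0007, 0.0001, 0.167] rows~19.2
```

Request:
apply_moves(motion=[{"gripper": -0.1,"linear": [0.618,-0.784,0.104],"dr": [0,0,0.167]},{"gripper": -0.1,"linear": [0.618,-0.784,0.104],"dr": [0,0,0.167]},{"gripper": -0.1,"linear": [0.618,-0.784,0.104],"dr": [0,0,0.167]},{"gripper": -0.1,"linear": [0.618,-0.784,0.104],"dr": [0,0,0.167]},{"gripper": -0.1,"linear": [0.618,-0.784,0.104],"dr": [0,0,0.167]},{"gripper": -0.1,"linear": [0.618,-0.784,0.104],"dr": [0,0,0.167]},{"gripper": -0.1,"linear": [0.618,-0.784,0.104],"dr": [0,0,0.167]},{"gripper": -0.1,"linear": [0.618,-0.784,0.104],"dr": [0,0,0.167]},{"gripper": -0.1,"linear": [0.618,-0.784,0.104],"dr": [0,0,0.167]},{"gripper": -0.1,"linear": [0.618,-0.784,0.104],"dr": [0,0,0.167]},{"gripper": -0.1,"linear": [0.618,-0.784,0.104],"dr": [0,0,0.167]},{"gripper": -0.1,"linear": [0.618,-0.784,0.104],"dr": [0,0,0.167]},{"gripper": -0.1,"linear": [0.618,-0.784,0.104],"dr": [0,0,0.167]},{"gripper": -0.1,"linear": [0.618,-0.784,0.104],"dr": [0,0,0.167]},{"gripper": -0.1,"linear": [0.618,-0.784,0.104],"dr": [0,0,0.167]},{"gripper": -0.1,"linear": [0.618,-0.784,0.104],"dr": [0,0,0.167]},{"gripper": -0.1,"linear": [0.618,-0.784,0.104],"dr": [0,0,0.167]},{"gripper": -0.1,"linear": [0.618,-0.784,0.104],"dr": [0,0,0.167]},{"gripper": -0.1,"linear": [0.618,-0.784,0.104],"dr": [0,0,0.167]},{"gripper": -0.1,"linear": [0.618,-0.784,0.104],"dr": [0,0,0.167]}], newtons=40)

```text
time: 1.82
tool_pos: [455.1, 199.7, 168.3]
ee_rot: [1.0, 0.002, -0.001, -0.001]
contact_force: [0.2, 0.3, 0.1]
grip_width: 38.4
finger_force: 0.0
```

Run:
```python
from h import *
import pickle
s=manip.state();print(s['time'],s['tool_pos'],s['ee_rot'],s['grip_width'],np.abs(s['dq']).max())
f=grab('wrist');save(f,'pics/w1.png');pickle.dump(f,open('w1.pkl','wb'))
print(ray(f,[[320,200],[0,0],[639,399]],7).round(0).tolist())
```

```text
1.8167 [455.06169106 199.65981953 168.26362253] [ 9.99996970e-01  2.10111645e-03 -1.07772779e-03 -6.96200966e-04] 38.39642275598543 0.20294533826295624
[[441.0, 199.0, 7.0], [584.0, 420.0, 7.0], [242.0, -108.0, 7.0]]
```

View pics/w1.png

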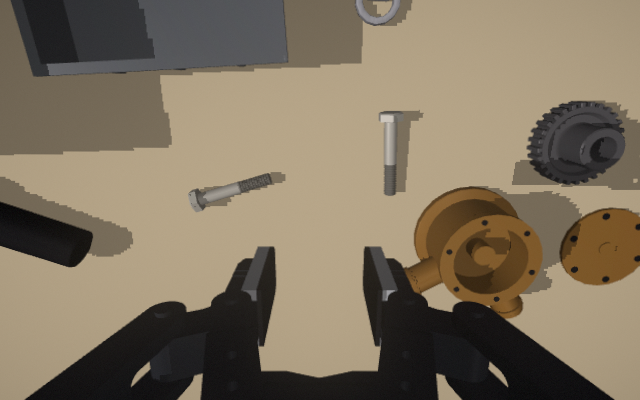

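The wrist view shows the left bolt from head (197,200) to tip (271,178), and the right bolt from head (390,116) to tip (390,194). Gear, pump head and cover are to the right.

Run:
```python
from h import *
import pickle
f=pickle.load(open('w1.pkl','rb'))
for n,a,b in[('L',(204,197.5),(271,178)),('R',(390,121),(390,194))]:
    p=ray(f,[a,b],7);d=p[1]-p[0];print(n,p.round(1).tolist(),p.mean(0).round(1),'len',np.linalg.norm(d).round(1),'ang',np.degrees(np.arctan2(d[1],d[0])).round(1))
print('gear hub',ray(f,[602,147],38).round(1))
go(453,138,60,0);go(453,138,24,0)
```

```text
L [[442.4, 294.2, 7.0], [459.1, 238.6, 7.0]] [450.7 266.4   7. ] len 58.0 ang -73.2
R [[504.7, 145.4, 7.0], [446.0, 141.7, 7.0]] [475.3 143.5   7. ] len 58.7 ang -176.4
gear hub [[489.7   4.8  38. ]]
to (453, 138, 60, 0): lin [-0.0025, 0.0764, 0.1352] dr [-0.0004, 0.0013, 0.0022] rows~3.0
to (453, 138, 24, 0): lin [-0.0024, 0.0764, 0.1802] dr [-0.0004, 0.0013, 0.0022] rows~3.8
```

Run:
```python
from h import *
s=manip.state();print(s['tool_pos'],np.abs(s['dq']).max())
go(480,143.5,70,3.6)
```

```text
[454.99672097 199.05468887 168.21773786] 0.07004560928909553
to (480, 143.5, 70, 3.6): lin [0.0313, 0.0697, 0.1226] dr [-0.0004, 0.0013, -0.0278] rows~2.8
```

Request:
apply_moves(motion=[{"gripper": -0.1,"linear": [0.031,0.07,0.123],"dr": [0,0,-0.028]},{"gripper": -0.1,"linear": [0.031,0.07,0.123],"dr": [0,0,-0.028]},{"gripper": -0.1,"linear": [0.031,0.07,0.123],"dr": [0,0,-0.028]},{"gripper": -0.1,"linear": [0.031,0.07,0.123],"dr": [0,0,-0.028]},{"gripper": -0.1,"linear": [0.031,0.07,0.123],"dr": [0,0,-0.028]},{"gripper": -0.1,"linear": [0.031,0.07,0.123],"dr": [0,0,-0.028]},{"gripper": -0.1,"linear": [0.031,0.07,0.123],"dr": [0,0,-0.028]}])

```text
time: 2.45
tool_pos: [480.9, 139.5, 74.3]
ee_rot: [1.0, 0.029, 0.002, -0.0]
contact_force: [0.5, -0.3, 0.5]
grip_width: 38.6
finger_force: 0.0
```

Run:
```python
from h import *
s=manip.state();print(s['tool_pos'],np.abs(s['dq']).max(),s['contact_force'])
go(480,143.5,25,3.6)
```

```text
[480.9407596  139.46857165  74.25435866] 0.008817783080323601 [ 0.54389939 -0.32528233  0.4608068 ]
to (480, 143.5, 25, 3.6): lin [-0.0011, -0.005, 0.0616] dr [-0.0004, -0.0018, -0.0019] rows~1.2
```

Request:
apply_moves(motion=[{"gripper": -0.1,"linear": [-0.001,-0.005,0.06],"dr": [0,-0.002,-0.002]},{"gripper": -0.1,"linear": [-0.001,-0.005,0.06],"dr": [0,-0.002,-0.002]},{"gripper": -0.1,"linear": [-0.001,-0.005,0.06],"dr": [0,-0.002,-0.002]},{"gripper": -0.1,"linear": [-0.001,-0.005,0.06],"dr": [0,-0.002,-0.002]},{"gripper": -0.1,"linear": [-0.001,-0.005,0.06],"dr": [0,-0.002,-0.002]}])

```text
time: 2.87
tool_pos: [480.0, 143.4, 26.1]
ee_rot: [0.999, 0.032, -0.001, -0.0]
contact_force: [0.4, -0.0, 0.1]
grip_width: 38.2
finger_force: 0.0
```

Run:
```python
from h import *
s=manip.state();print(s['tool_pos'],np.abs(s['dq']).max(),s['contact_force'])
go(480,143.5,25,3.6)
f=grab('wrist');save(f,'pics/w2.png')
```

```text
[480.03026585 143.36738145  26.09495186] 0.0051374952549752325 [ 0.44400873 -0.00328903  0.13571693]
to (480, 143.5, 25, 3.6): lin [-0.0, -0.0002, 0.0014] dr [-0.0002, 0.0005, 0.0002] rows~0.0
```

View pics/w2.png

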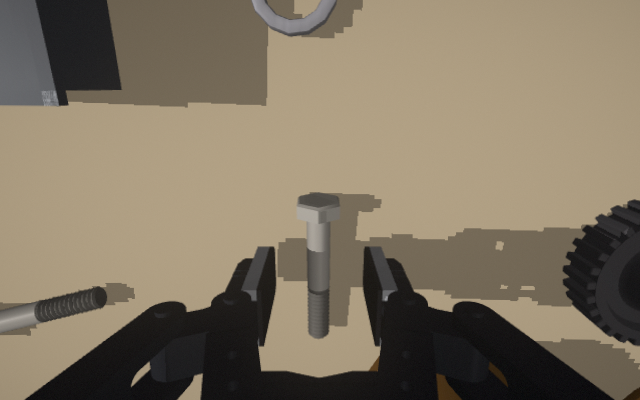

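The bolt lies centred between the open pads, with its head at (318,208) and tip at (318,335).

Request:
apply_moves(motion=[{"gripper": -1,"linear": [0,0,0.0015],"dr": [0,0,0]},{"gripper": -1,"linear": [0,0,0.0015],"dr": [0,0,0]},{"gripper": -1,"linear": [0,0,0.0015],"dr": [0,0,0]},{"gripper": -1,"linear": [0,0,0.0015],"dr": [0,0,0]},{"gripper": -1,"linear": [0,0,0.0015],"dr": [0,0,0]},{"gripper": -1,"linear": [0,0,0.0015],"dr": [0,0,0]},{"gripper": -1,"linear": [0,0,0.0015],"dr": [0,0,0]},{"gripper": -1,"linear": [0,0,0.0015],"dr": [0,0,0]},{"gripper": -1,"linear": [0,0,-0.06],"dr": [0,0,0]},{"gripper": -1,"linear": [0,0,-0.06],"dr": [0,0,0]},{"gripper": -1,"linear": [0,0,-0.06],"dr": [0,0,0]},{"gripper": -1,"linear": [0,0,-0.06],"dr": [0,0,0]}], newtons=40)

```text
time: 3.92
tool_pos: [479.4, 142.9, 71.7]
ee_rot: [1.0, 0.031, -0.002, -0.0]
contact_force: [-0.2, -0.3, -0.5]
grip_width: 8.0
finger_force: 39.2
```

Run:
```python
from h import *
import pickle
s=manip.state();print(s['tool_pos'],np.abs(s['dq']).max(),s['contact_force'],s['grip_width'],s['finger_force'])
# dish: bright-ring contour in top image
t=pickle.load(open('top0.pkl','rb'));im=t['im'][110:185,295:378]
hsv=cv2.cvtColor(im,cv2.COLOR_RGB2HSV);m=((hsv[...,1]<45)).astype(np.uint8)
m=cv2.morphologyEx(m,cv2.MORPH_OPEN,np.ones((3,3),np.uint8))
cs,_=cv2.findContours(m,cv2.RETR_EXTERNAL,cv2.CHAIN_APPROX_NONE);c=max(cs,key=cv2.contourArea)
p=ray(t,(c.reshape(-1,2)+[295,110]).astype(float),28)
(cx,cy),r=cv2.minEnclosingCircle(p[:,:2].astype(np.float32));print('dish',cx,cy,r,p[:,:2].mean(0))
go(657,3,90,3.6)
```

```text
[479.37983623 142.94240915  71.71097619] 0.03490303589705371 [-0.18370957 -0.29500557 -0.46209186] 8.023639660494252 39.184003472328186
dish 662.045654296875 -10.930584907531738 69.25689697265625 [661.28770367 -10.89380202]
to (657, 3, 90, 3.6): lin [0.2105, 0.1885, -0.0235] dr [-0.0001, 0.0015, -0.0] rows~5.4
```

Run:
```python
from h import *
f=grab('wrist');g=grab('side')
save(dict(im=np.hstack([f['im'][150:390,170:470],cv2.resize(g['im'][150:280,280:420],(300,240))])),'pics/w3.png')
```

```text
(no output)
```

View pics/w3.png

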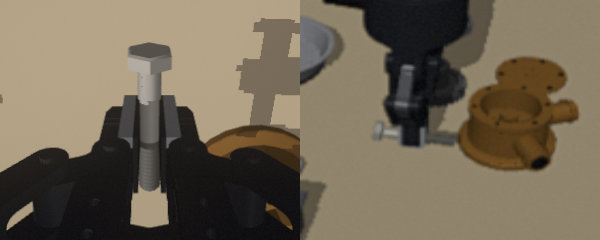

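The bolt is held level between the pads in both views.

```bash
python3 -c "
from h import *
go(661,6,80,0)"
```

```text
to (661, 6, 80, 0): lin [0.2172, 0.1849, -0.014] dr [0.0003, 0.0032, 0.03] rows~5.5
```

Request:
apply_moves(motion=[{"gripper": -1,"linear": [0.217,0.185,-0.012],"dr": [0,0.003,0.03]},{"gripper": -1,"linear": [0.217,0.185,-0.012],"dr": [0,0.003,0.03]},{"gripper": -1,"linear": [0.217,0.185,-0.012],"dr": [0,0.003,0.03]},{"gripper": -1,"linear": [0.217,0.185,-0.012],"dr": [0,0.003,0.03]},{"gripper": -1,"linear": [0.217,0.185,-0.012],"dr": [0,0.003,0.03]},{"gripper": -1,"linear": [0.217,0.185,-0.012],"dr": [0,0.003,0.03]},{"gripper": -1,"linear": [0.217,0.185,-0.012],"dr": [0,0.003,0.03]},{"gripper": -1,"linear": [0.217,0.185,-0.012],"dr": [0,0.003,0.03]},{"gripper": -1,"linear": [0.217,0.185,-0.012],"dr": [0,0.003,0.03]},{"gripper": -1,"linear": [0.217,0.185,-0.012],"dr": [0,0.003,0.03]},{"gripper": -1,"linear": [0.217,0.185,-0.012],"dr": [0,0.003,0.03]}])

```text
time: 4.93
tool_pos: [660.9, 7.2, 80.3]
ee_rot: [1.0, 0.001, 0.001, -0.0]
contact_force: [0.1, -0.4, -0.1]
grip_width: 8.3
finger_force: 39.2
```

Run:
```python
from h import *
f=grab('wrist');save(f,'pics/w4.png')
go(661,6,31,0)
im=f['im']
```

```text
to (661, 6, 31, 0): lin [-0.0002, 0.0014, 0.062] dr [-0.0, -0.0009, 0.0006] rows~1.2
```

View pics/w4.png

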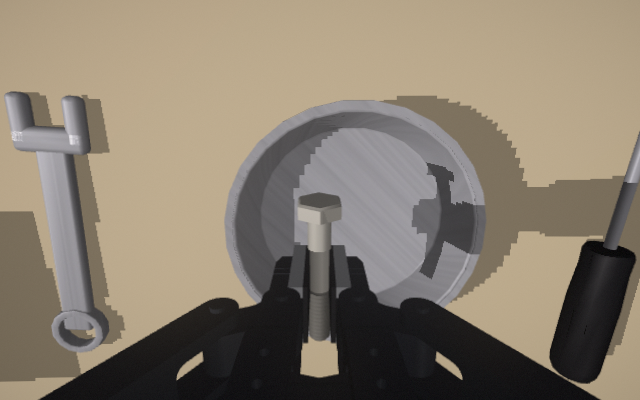

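The dish's rim spans columns 225–485, with its centre near column 355. The held bolt is over the left half, as planned.

Request:
apply_moves(motion=[{"gripper": -1,"linear": [0,0.001,0.04],"dr": [0,0,0]},{"gripper": -1,"linear": [0,0.001,0.05],"dr": [0,0,0]},{"gripper": -1,"linear": [0,0.001,0.06],"dr": [0,0,0]},{"gripper": -1,"linear": [0,0.001,0.061],"dr": [0,0,0]},{"gripper": -1,"linear": [0,0.001,0.062],"dr": [0,0,0]},{"gripper": -1,"linear": [0,0.001,0.062],"dr": [0,0,0]},{"gripper": -1,"linear": [0,0.001,0.062],"dr": [0,0,0]}])

```text
time: 5.57
tool_pos: [662.5, 5.3, 32.4]
ee_rot: [1.0, 0.0, 0.002, 0.0]
contact_force: [0.9, -0.6, -0.8]
grip_width: 8.4
finger_force: 39.2
```

Request:
apply_moves(motion=[{"gripper": -1,"linear": [0,0,0.0015],"dr": [0,0,0]},{"gripper": -1,"linear": [0,0,0.0015],"dr": [0,0,0]},{"gripper": -1,"linear": [0,0,0.0025],"dr": [0,0,0]},{"gripper": -1,"linear": [0,0,0.0025],"dr": [0,0,0]},{"gripper": -1,"linear": [0,0,0.0025],"dr": [0,0,0]}])

```text
time: 5.98
tool_pos: [661.8, 5.3, 28.9]
ee_rot: [1.0, -0.0, 0.001, 0.0]
contact_force: [-0.0, -0.8, -0.4]
grip_width: 8.1
finger_force: 39.2
```

Request:
apply_moves(motion=[{"gripper": -1,"linear": [0,0,0.001],"dr": [0,0,0]},{"gripper": -1,"linear": [0,0,0.001],"dr": [0,0,0]},{"gripper": -1,"linear": [0,0,0.001],"dr": [0,0,0]}])

```text
time: 6.23
tool_pos: [661.9, 5.3, 28.5]
ee_rot: [1.0, 0.0, 0.001, 0.0]
contact_force: [-0.9, 0.1, 1.5]
grip_width: 8.0
finger_force: 39.4
```

Request:
apply_moves(motion=[{"gripper": -0.65,"linear": [0,0,0],"dr": [0,0,0]},{"gripper": -0.65,"linear": [0,0,0],"dr": [0,0,0]},{"gripper": -0.5,"linear": [0,0,0],"dr": [0,0,0]},{"gripper": -0.5,"linear": [0,0,0],"dr": [0,0,0]},{"gripper": -0.5,"linear": [0,0,-0.06],"dr": [0,0,0]},{"gripper": -0.5,"linear": [0,0,-0.12],"dr": [0,0,0]},{"gripper": -0.2,"linear": [0,0,-0.12],"dr": [0,0,0]},{"gripper": -0.2,"linear": [0,0,-0.12],"dr": [0,0,0]},{"gripper": -0.2,"linear": [0,0,-0.12],"dr": [0,0,0]}])

```text
time: 6.98
tool_pos: [662.5, 5.3, 126.2]
ee_rot: [1.0, 0.0, 0.003, 0.0]
contact_force: [-0.3, -1.2, -0.2]
grip_width: 34.3
finger_force: 0.0
```

Run:
```python
from h import *
import pickle
s=manip.state();print(s['tool_pos'],s['grip_width'],s['contact_force'])
f=grab('wrist');save(f,'pics/w5.png');pickle.dump(f,open('w5.pkl','wb'))
go(450,269,80,106.8);go(450,269,80,-73.2)
```

```text
[662.4640549    5.29341314 126.18886878] 34.278491667145936 [-0.31240399 -1.15751422 -0.21163037]
to (450, 269, 80, 106.8): lin [-0.2646, -0.3296, 0.0544] dr [0.001, -0.0007, -0.89] rows~14.9
to (450, 269, 80, -73.2): lin [-0.2646, -0.3296, 0.0544] dr [-0.0006, -0.0009, 0.61] rows~10.2
```

View pics/w5.png

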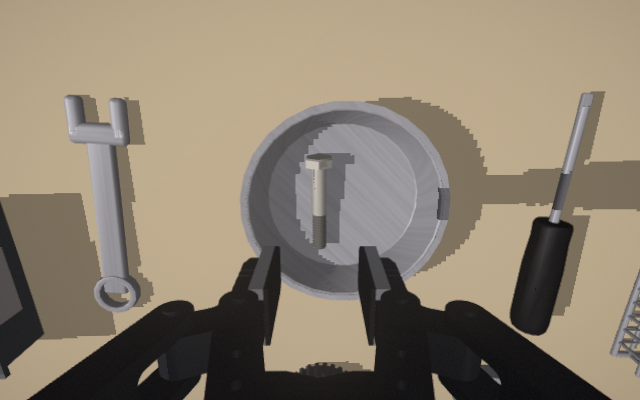

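The first bolt lies on the dish floor at (318,200), inside the wall and slightly left of centre.

Request:
apply_moves(motion=[{"gripper": -0.2,"linear": [-0.265,-0.331,0.054],"dr": [0,0,-0.89]},{"gripper": -0.2,"linear": [-0.265,-0.331,0.054],"dr": [0,0,-0.89]},{"gripper": -0.2,"linear": [-0.265,-0.331,0.054],"dr": [0,0,-0.89]},{"gripper": -0.2,"linear": [-0.265,-0.331,0.054],"dr": [0,0,-0.89]},{"gripper": -0.2,"linear": [-0.265,-0.331,0.054],"dr": [0,0,-0.89]},{"gripper": -0.2,"linear": [-0.265,-0.331,0.054],"dr": [0,0,-0.89]},{"gripper": -0.2,"linear": [-0.265,-0.331,0.054],"dr": [0,0,-0.89]},{"gripper": -0.2,"linear": [-0.265,-0.331,0.054],"dr": [0,0,-0.89]},{"gripper": -0.2,"linear": [-0.265,-0.331,0.054],"dr": [0,0,-0.89]},{"gripper": -0.2,"linear": [-0.265,-0.331,0.054],"dr": [0,0,-0.89]},{"gripper": -0.2,"linear": [-0.265,-0.331,0.054],"dr": [0,0,-0.89]},{"gripper": -0.2,"linear": [-0.265,-0.331,0.054],"dr": [0,0,-0.89]},{"gripper": -0.2,"linear": [-0.265,-0.331,0.054],"dr": [0,0,-0.89]},{"gripper": -0.2,"linear": [-0.265,-0.331,0.054],"dr": [0,0,-0.89]},{"gripper": -0.2,"linear": [-0.265,-0.331,0.054],"dr": [0,0,-0.89]},{"gripper": -0.2,"linear": [-0.265,-0.331,0.054],"dr": [0,0,-0.89]},{"gripper": -0.2,"linear": [-0.265,-0.331,0.054],"dr": [0,0,-0.89]},{"gripper": -0.2,"linear": [-0.265,-0.331,0.054],"dr": [0,0,-0.89]},{"gripper": -0.2,"linear": [-0.265,-0.331,0.054],"dr": [0,0,-0.89]},{"gripper": -0.2,"linear": [-0.265,-0.331,0.054],"dr": [0,0,-0.89]}])

```text
time: 8.7
tool_pos: [449.6, 270.0, 80.2]
ee_rot: [0.597, 0.802, 0.0, 0.001]
contact_force: [0.5, 0.1, 0.5]
grip_width: 34.2
finger_force: 0.0
```

Run:
```python
from h import *
s=manip.state();print(s['tool_pos'],s['q'].round(2),np.abs(s['dq']).max())
f=grab('wrist');save(f,'pics/w6.png')
go(449.2,270.7,24.5,106.8)
```

```text
[449.56960979 270.04705107  80.18976232] [ 0.48 -0.08  1.71 -0.    1.51  0.19] 0.00846952871425461
to (449.2, 270.7, 24.5, 106.8): lin [0.0009, -0.0004, 0.0698] dr [0.0008, 0.0003, -0.0005] rows~1.3
```

View pics/w6.png

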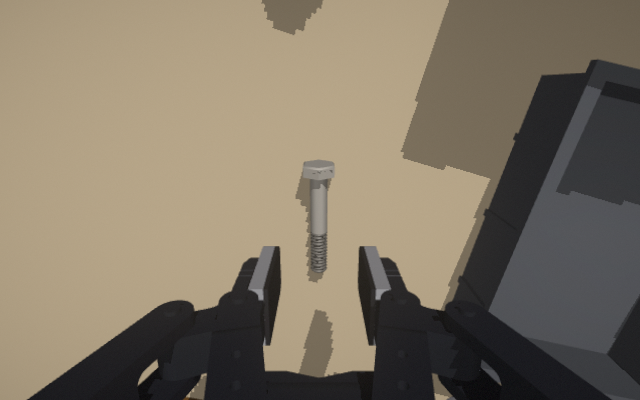

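The second bolt is centred between the pads, with its head at (318,170) and tip at (318,270); the bin clears the gripper on the right.

Request:
apply_moves(motion=[{"gripper": -0.2,"linear": [0.001,0,0.05],"dr": [0,0,0]},{"gripper": -0.2,"linear": [0.001,0,0.068],"dr": [0,0,0]},{"gripper": -0.2,"linear": [0.001,0,0.07],"dr": [0,0,0]},{"gripper": -0.2,"linear": [0.001,0,0.07],"dr": [0,0,0]},{"gripper": -0.2,"linear": [0.001,0,0.07],"dr": [0,0,0]},{"gripper": -1,"linear": [0.001,0,0.07],"dr": [0,0,0]},{"gripper": -1,"linear": [0.001,0,0.07],"dr": [0,0,0]},{"gripper": -1,"linear": [0.001,0,0.07],"dr": [0,0,0]},{"gripper": -1,"linear": [0.001,0,0.07],"dr": [0,0,0]},{"gripper": -1,"linear": [0.001,0,0.07],"dr": [0,0,0]},{"gripper": -1,"linear": [0.001,0,0.07],"dr": [0,0,0]},{"gripper": -1,"linear": [0.001,0,0.07],"dr": [0,0,0]},{"gripper": -1,"linear": [0.001,0,0.07],"dr": [0,0,0]}], newtons=40)

```text
time: 9.83
tool_pos: [450.1, 271.1, 25.4]
ee_rot: [0.596, 0.803, 0.001, 0.001]
contact_force: [-0.1, -0.1, 5.1]
grip_width: 7.8
finger_force: 39.8
```

Run:
```python
from h import *
s=manip.state();print(s['tool_pos'],s['grip_width'],s['finger_force'],s['contact_force'])
go(661,-29,90,0)
```

```text
[450.09847831 271.14987964  25.4442488 ] 7.783370626777746 39.849843978881836 [-0.14892952 -0.13340847  5.14118959]
to (661, -29, 90, 0): lin [-0.4354, 0.1442, -0.08] dr [0.0013, -0.0015, 0.89] rows~14.9
```

Request:
apply_moves(motion=[{"gripper": -1,"linear": [0,0,-0.04],"dr": [0,0,0]},{"gripper": -1,"linear": [0,0,-0.08],"dr": [0,0,0]},{"gripper": -1,"linear": [-0.435,0.144,-0.08],"dr": [0,0,0.89]},{"gripper": -1,"linear": [-0.435,0.144,-0.08],"dr": [0,0,0.89]},{"gripper": -1,"linear": [-0.435,0.144,-0.08],"dr": [0,0,0.89]},{"gripper": -1,"linear": [-0.435,0.144,-0.08],"dr": [0,0,0.89]},{"gripper": -1,"linear": [-0.435,0.144,-0.08],"dr": [0,0,0.89]},{"gripper": -1,"linear": [-0.435,0.144,-0.08],"dr": [0,0,0.89]},{"gripper": -1,"linear": [-0.435,0.144,-0.08],"dr": [0,0,0.89]},{"gripper": -1,"linear": [-0.435,0.144,-0.08],"dr": [0,0,0.89]},{"gripper": -1,"linear": [-0.435,0.144,-0.08],"dr": [0,0,0.89]},{"gripper": -1,"linear": [-0.435,0.144,-0.08],"dr": [0,0,0.89]},{"gripper": -1,"linear": [-0.435,0.144,-0.08],"dr": [0,0,0.89]},{"gripper": -1,"linear": [-0.435,0.144,-0.08],"dr": [0,0,0.89]},{"gripper": -1,"linear": [-0.435,0.144,-0.08],"dr": [0,0,0.89]},{"gripper": -1,"linear": [-0.435,0.144,-0.08],"dr": [0,0,0.89]},{"gripper": -1,"linear": [-0.435,0.144,-0.08],"dr": [0,0,0.89]},{"gripper": -1,"linear": [-0.435,0.144,-0.08],"dr": [0,0,0.89]},{"gripper": -1,"linear": [-0.435,0.144,-0.08],"dr": [0,0,0.89]},{"gripper": -1,"linear": [-0.435,0.144,-0.08],"dr": [0,0,0.89]}])

```text
time: 11.5
tool_pos: [660.1, -28.9, 88.4]
ee_rot: [1.0, 0.002, 0.001, -0.0]
contact_force: [1.2, -0.1, 0.0]
grip_width: 7.9
finger_force: 39.4
```

Run:
```python
from h import *
f=grab('wrist');save(f,'pics/w7.png')
s=manip.state();print(s['tool_pos'],s['grip_width'],s['finger_force'],np.abs(s['dq']).max())
go(662,-29,31.5,0)
```

```text
[660.15057871 -28.90320398  88.54642736] 7.7074799292159355 39.40212965011597 0.012477489133577704
to (662, -29, 31.5, 0): lin [0.0022, 0.0001, 0.0713] dr [-0.0, -0.0007, 0.0013] rows~1.4
```

View pics/w7.png

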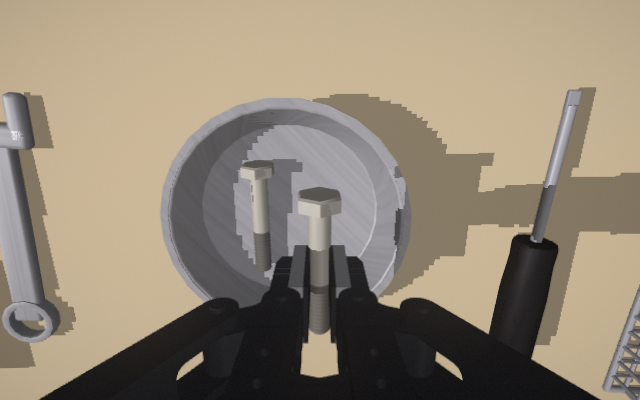

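The first bolt is at (260,215) in the dish. The held bolt is clear of it to the right, near column 318.

Request:
apply_moves(motion=[{"gripper": -1,"linear": [0.002,0,0.045],"dr": [0,0,0]},{"gripper": -1,"linear": [0.002,0,0.06],"dr": [0,0,0]},{"gripper": -1,"linear": [0.002,0,0.07],"dr": [0,0,0]},{"gripper": -1,"linear": [0.002,0,0.0715],"dr": [0,0,0]},{"gripper": -1,"linear": [0.002,0,0.0725],"dr": [0,0,0]},{"gripper": -1,"linear": [0.002,0,0.0725],"dr": [0,0,0]},{"gripper": -1,"linear": [0.002,0,0.0725],"dr": [0,0,0]}])

```text
time: 12.13
tool_pos: [662.2, -29.0, 31.4]
ee_rot: [1.0, 0.0, 0.001, 0.0]
contact_force: [0.5, 0.5, -0.3]
grip_width: 8.1
finger_force: 39.4
```

Request:
apply_moves(motion=[{"gripper": -1,"linear": [0,0,0.001],"dr": [0,0,0]},{"gripper": -1,"linear": [0,0,0.002],"dr": [0,0,0]},{"gripper": -1,"linear": [0,0,0.003],"dr": [0,0,0]},{"gripper": -1,"linear": [0,0,0.003],"dr": [0,0,0]},{"gripper": -1,"linear": [0,0,0.003],"dr": [0,0,0]}])

```text
time: 12.55
tool_pos: [662.5, -29.0, 30.5]
ee_rot: [1.0, 0.0, 0.002, 0.0]
contact_force: [-3.6, 0.8, 6.8]
grip_width: 8.3
finger_force: 40.1
```

Request:
apply_moves(motion=[{"gripper": -0.65,"linear": [0,0,0],"dr": [0,0,0]},{"gripper": -0.65,"linear": [0,0,0],"dr": [0,0,0]},{"gripper": -0.55,"linear": [0,0,0],"dr": [0,0,0]},{"gripper": -0.55,"linear": [0,0,0],"dr": [0,0,0]},{"gripper": -0.55,"linear": [0,0,-0.06],"dr": [0,0,0]},{"gripper": -0.55,"linear": [0,0,-0.12],"dr": [0,0,0]},{"gripper": 0.5,"linear": [0,0,-0.15],"dr": [0,0,0]},{"gripper": 0.5,"linear": [0,0,-0.15],"dr": [0,0,0]},{"gripper": 0.5,"linear": [0,0,-0.15],"dr": [0,0,0]}])

```text
time: 13.3
tool_pos: [663.5, -29.1, 152.9]
ee_rot: [1.0, 0.0, 0.005, 0.0]
contact_force: [0.0, 0.3, -1.1]
grip_width: 55.0
finger_force: 0.0
```

Run:
```python
from h import *
import pickle
f=grab('wrist');pickle.dump(f,open('w8.pkl','wb'))
s=manip.state();print(s['tool_pos'])
go(470,-190,150,0)
# bolts in dish: bright pixels
print('dish px',cv2.undistortPointsIter(np.zeros((1,1,2)),f['K'],np.zeros(4),None,None,(3,5,1e-6)).shape)
save(f,'pics/w8.png')
```

```text
[662.31517219 -28.98560097 149.73948255]
to (470, -190, 150, 0): lin [-0.2404, 0.2012, -0.0013] dr [0.0001, -0.0021, 0.0] rows~6.0
dish px (1, 1, 2)
```

Request:
apply_moves(motion=[{"gripper": 0.5,"linear": [-0.24,0.201,0],"dr": [0,-0.002,0]},{"gripper": 0.5,"linear": [-0.24,0.201,0],"dr": [0,-0.002,0]},{"gripper": 0.5,"linear": [-0.24,0.201,0],"dr": [0,-0.002,0]},{"gripper": 0.5,"linear": [-0.24,0.201,0],"dr": [0,-0.002,0]},{"gripper": 0.5,"linear": [-0.24,0.201,0],"dr": [0,-0.002,0]},{"gripper": 0.5,"linear": [-0.24,0.201,0],"dr": [0,-0.002,0]},{"gripper": 0.5,"linear": [-0.24,0.201,0],"dr": [0,-0.002,0]},{"gripper": 0.5,"linear": [-0.24,0.201,0],"dr": [0,-0.002,0]},{"gripper": 0.5,"linear": [-0.24,0.201,0],"dr": [0,-0.002,0]},{"gripper": 0.5,"linear": [-0.24,0.201,0],"dr": [0,-0.002,0]},{"gripper": 0.5,"linear": [-0.24,0.201,0],"dr": [0,-0.002,0]}])

```text
time: 14.27
tool_pos: [470.5, -188.8, 147.5]
ee_rot: [1.0, 0.001, -0.002, -0.0]
contact_force: [0.1, -0.7, -0.0]
grip_width: 63.8
finger_force: 0.0
```

Run:
```python
from h import *
import pickle
f=grab('wrist');pickle.dump(f,open('w9.pkl','wb'))
s=manip.state();print(s['tool_pos'],s['grip_width'])
save(f,'pics/w9.png')
w=pickle.load(open('w8.pkl','rb'))
o=np.hstack([cv2.resize(f['im'],(480,300)),cv2.resize(w['im'],(320,200))[:,:]]) if False else None
a=f['im'];b=cv2.resize(w['im'][60:330,180:460],None,fx=.7,fy=.7)
a=np.vstack([a,np.zeros((190,640,3),np.uint8)]);a[401:401+b.shape[0],:b.shape[1]]=b
save(dict(im=a),'pics/w9b.png')
```

```text
[ 470.49026897 -188.80857781  147.59301068] 63.94170190011149
```

View pics/w9b.png

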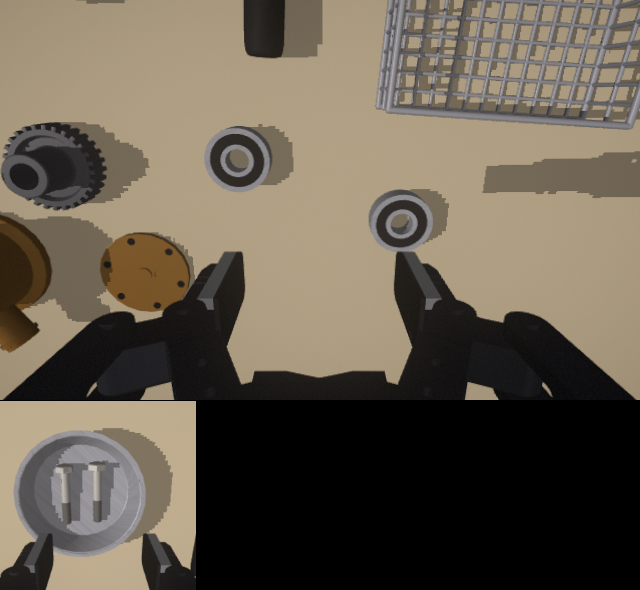

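Both bolts lie side by side in the dish. Bearings appear at (237,160) and (401,222), and the gear hub top is at (24,176).

Run:
```python
from h import *
import pickle
f=pickle.load(open('w9.pkl','rb'))
for n,(u,v) in(('A',(238,160)),('B',(401,222))):
    r=30;g=cv2.cvtColor(f['im'],cv2.COLOR_RGB2GRAY)[v-r:v+r,u-r:u+r]
    m=(g<75).astype(np.uint8)
    cs,_=cv2.findContours(m,cv2.RETR_EXTERNAL,cv2.CHAIN_APPROX_NONE)
    for c in cs:
        if len(c)>60:
            e=cv2.fitEllipse(c);ctr=np.array(e[0])+[u-r,v-r]
            print(n,ctr.round(1),np.round(e[1],1),ray(f,ctr,14).round(1))
print('gear hub',ray(f,[24,176],38).round(1))
t=pickle.load(open('w1.pkl','rb'));
# bin near-edge corners seen in w1: rim (37,75),(287,62)
p=ray(t,[[37,75],[287,62]],42);print('bin near edge',p.round(0).tolist(),np.linalg.norm(p[1]-p[0]))
```

```text
A [236.6 159.9] [50.5 54.2] [[ 494.8 -129.7   14. ]]
B [401.2 223.2] [45.2 50.4] [[ 446.4 -251.    14. ]]
gear hub [[488.5   2.6  38. ]]
bin near edge [[535.0, 381.0, 42.0], [545.0, 221.0, 42.0]] 160.71240627184093
```

```bash
python3 -c "
from h import *
go(495,-130,75,90)"
```

```text
to (495, -130, 75, 90): lin [0.031, -0.0734, 0.0907] dr [-0.0013, 0.0009, -0.7491] rows~12.6
```

Request:
apply_moves(motion=[{"gripper": 0.5,"linear": [0.031,-0.074,0.09],"dr": [0,0,-0.75]},{"gripper": 0.5,"linear": [0.031,-0.074,0.09],"dr": [0,0,-0.75]},{"gripper": 0.5,"linear": [0.031,-0.074,0.09],"dr": [0,0,-0.75]},{"gripper": 0.5,"linear": [0.031,-0.074,0.09],"dr": [0,0,-0.75]},{"gripper": 0.5,"linear": [0.031,-0.074,0.09],"dr": [0,0,-0.75]},{"gripper": 0.5,"linear": [0.031,-0.074,0.09],"dr": [0,0,-0.75]},{"gripper": 0.5,"linear": [0.031,-0.074,0.09],"dr": [0,0,-0.75]},{"gripper": 0.5,"linear": [0.031,-0.074,0.09],"dr": [0,0,-0.75]},{"gripper": 0.5,"linear": [0.031,-0.074,0.09],"dr": [0,0,-0.75]},{"gripper": 0.5,"linear": [0.031,-0.074,0.09],"dr": [0,0,-0.75]},{"gripper": 0.5,"linear": [0.031,-0.074,0.09],"dr": [0,0,-0.75]},{"gripper": 0.5,"linear": [0.031,-0.074,0.09],"dr": [0,0,-0.75]},{"gripper": 0.5,"linear": [0.031,-0.074,0.09],"dr": [0,0,-0.75]},{"gripper": 0.5,"linear": [0.031,-0.074,0.09],"dr": [0,0,-0.75]},{"gripper": 0.5,"linear": [0.031,-0.074,0.09],"dr": [0,0,-0.75]},{"gripper": 0.5,"linear": [0.031,-0.074,0.09],"dr": [0,0,-0.75]},{"gripper": 0.5,"linear": [0.031,-0.074,0.09],"dr": [0,0,-0.75]}])

```text
time: 15.73
tool_pos: [494.6, -130.3, 76.0]
ee_rot: [0.707, 0.707, -0.001, -0.001]
contact_force: [0.0, -0.0, 0.3]
grip_width: 64.0
finger_force: 0.0
```

Run:
```python
from h import *
go(495,-130,24,90)
f=grab('wrist');g=cv2.cvtColor(f['im'],cv2.COLOR_RGB2GRAY);save(f,'pics/w10.png')
c=cv2.HoughCircles(cv2.GaussianBlur(g,(5,5),1),cv2.HOUGH_GRADIENT,1.5,60,param1=120,param2=40,minRadius=25,maxRadius=70)
print(c, ray(f,c[0,:,:2],14).round(1) if c is not None else '')
```

```text
to (495, -130, 24, 90): lin [0.0004, 0.0006, 0.065] dr [-0.0011, -0.0, -0.0005] rows~1.2
[[[317.25 225.75  34.15]
  [132.75  74.25  65.8 ]]] [[ 493.6 -128.1   14. ]
 [ 405.8  -50.3   14. ]]
```

Request:
apply_moves(motion=[{"gripper": 0.5,"linear": [0.001,0,0.045],"dr": [0,0,0]},{"gripper": 0.5,"linear": [0.001,0,0.06],"dr": [0,0,0]},{"gripper": 0.5,"linear": [0.001,0,0.065],"dr": [0,0,0]},{"gripper": 0.5,"linear": [0.001,0,0.065],"dr": [0,0,0]},{"gripper": 0.5,"linear": [0.001,0,0.065],"dr": [0,0,0]},{"gripper": -0.2,"linear": [0.001,0,0.065],"dr": [0,0,0]},{"gripper": -0.2,"linear": [0.001,0,0.065],"dr": [0,0,0]},{"gripper": -0.2,"linear": [0.001,0,0.065],"dr": [0,0,0]},{"gripper": -0.2,"linear": [0.001,0,0.065],"dr": [0,0,0]},{"gripper": -0.2,"linear": [0.001,0,0.065],"dr": [0,0,0]},{"gripper": -0.2,"linear": [0.001,0,0.065],"dr": [0,0,0]}], newtons=50)

```text
time: 16.7
tool_pos: [495.5, -130.2, 26.2]
ee_rot: [0.707, 0.707, -0.0, 0.001]
contact_force: [-0.0, 0.6, 6.1]
grip_width: 44.1
finger_force: 51.4
```

Run:
```python
from h import *
go(596,337,110,93.6)
```

```text
to (596, 337, 110, 93.6): lin [0.5838, 0.1258, -0.1053] dr [0.0005, 0.0006, -0.03] rows~11.6
```

Request:
apply_moves(motion=[{"gripper": -0.2,"linear": [0,0,-0.04],"dr": [0,0,0]},{"gripper": -0.2,"linear": [0,0,-0.08],"dr": [0,0,0]},{"gripper": -0.2,"linear": [0.584,0.126,-0.105],"dr": [0,0,-0.03]},{"gripper": -0.2,"linear": [0.584,0.126,-0.105],"dr": [0,0,-0.03]},{"gripper": -0.2,"linear": [0.584,0.126,-0.105],"dr": [0,0,-0.03]},{"gripper": -0.2,"linear": [0.584,0.126,-0.105],"dr": [0,0,-0.03]},{"gripper": -0.2,"linear": [0.584,0.126,-0.105],"dr": [0,0,-0.03]},{"gripper": -0.2,"linear": [0.584,0.126,-0.105],"dr": [0,0,-0.03]},{"gripper": -0.2,"linear": [0.584,0.126,-0.105],"dr": [0,0,-0.03]},{"gripper": -0.2,"linear": [0.584,0.126,-0.105],"dr": [0,0,-0.03]},{"gripper": -0.2,"linear": [0.584,0.126,-0.105],"dr": [0,0,-0.03]},{"gripper": -0.2,"linear": [0.584,0.126,-0.105],"dr": [0,0,-0.03]},{"gripper": -0.2,"linear": [0.584,0.126,-0.105],"dr": [0,0,-0.03]},{"gripper": -0.2,"linear": [0.584,0.126,-0.105],"dr": [0,0,-0.03]},{"gripper": -0.2,"linear": [0.584,0.126,-0.105],"dr": [0,0,-0.03]},{"gripper": -0.2,"linear": [0.584,0.126,-0.105],"dr": [0,0,-0.03]},{"gripper": -0.2,"linear": [0.584,0.126,-0.105],"dr": [0,0,-0.03]},{"gripper": -0.2,"linear": [0.584,0.126,-0.105],"dr": [0,0,-0.03]}])

```text
time: 18.2
tool_pos: [595.4, 336.0, 107.8]
ee_rot: [0.685, 0.728, -0.001, -0.001]
contact_force: [-0.9, -0.6, -1.2]
grip_width: 44.2
finger_force: 51.6
```

Run:
```python
from h import *
f=grab('wrist');save(f,'pics/w11.png')
s=manip.state();print(s['tool_pos'],s['grip_width'],s['finger_force'])
go(596,337,30.5,93.6)
```

```text
[595.45559287 335.98224695 107.96354288] 44.946195324829844 51.63293480873108
to (596, 337, 30.5, 93.6): lin [0.0013, 0.001, 0.0968] dr [-0.001, 0.0001, -0.0008] rows~1.9
```

View pics/w11.png

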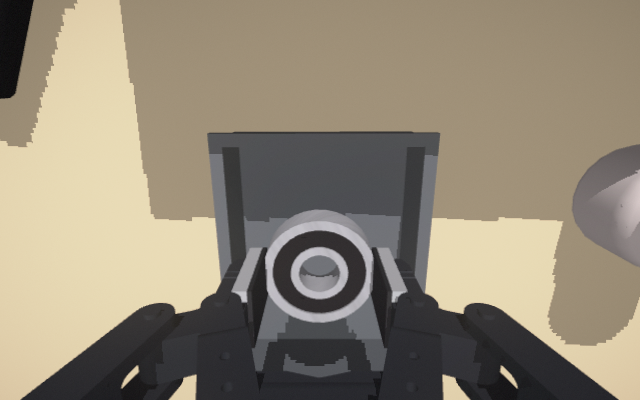

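The held bearing at (319,270) hangs flat over the bin. The bin's far rim spans columns 208–439, so the bearing is about 2 mm left of centre.

Request:
apply_moves(motion=[{"gripper": -0.2,"linear": [0.001,0.003,0.05],"dr": [0,0,0]},{"gripper": -0.2,"linear": [0.001,0.003,0.08],"dr": [0,0,0]},{"gripper": -0.2,"linear": [0.001,0.003,0.09],"dr": [0,0,0]},{"gripper": -0.2,"linear": [0.001,0.003,0.095],"dr": [0,0,0]},{"gripper": -0.2,"linear": [0.001,0.003,0.096],"dr": [0,0,0]},{"gripper": -0.2,"linear": [0.001,0.003,0.096],"dr": [0,0,0]},{"gripper": -0.2,"linear": [0.001,0.003,0.096],"dr": [0,0,0]}])

```text
time: 18.83
tool_pos: [598.6, 338.8, 33.6]
ee_rot: [0.685, 0.729, 0.001, -0.0]
contact_force: [0.3, 0.6, -0.5]
grip_width: 44.1
finger_force: 51.6
```

Request:
apply_moves(motion=[{"gripper": -0.2,"linear": [0,0,0.0015],"dr": [0,0,0]},{"gripper": -0.2,"linear": [0,0,0.003],"dr": [0,0,0]},{"gripper": -0.2,"linear": [0,0,0.004],"dr": [0,0,0]},{"gripper": -0.2,"linear": [0,0,0.004],"dr": [0,0,0]},{"gripper": -0.2,"linear": [0,0,0.004],"dr": [0,0,0]}])

```text
time: 19.25
tool_pos: [598.0, 338.7, 29.3]
ee_rot: [0.685, 0.729, 0.0, -0.0]
contact_force: [-1.6, -1.8, 4.6]
grip_width: 44.4
finger_force: 52.2
```

Request:
apply_moves(motion=[{"gripper": 0.3,"linear": [0,0,0],"dr": [0,0,0]},{"gripper": 0.3,"linear": [0,0,0],"dr": [0,0,0]},{"gripper": 0.3,"linear": [0,0,0],"dr": [0,0,0]},{"gripper": 0.3,"linear": [0,0,0],"dr": [0,0,0]},{"gripper": 0.3,"linear": [0,0,-0.04],"dr": [0,0,0]},{"gripper": 0.3,"linear": [0,0,-0.1],"dr": [0,0,0]},{"gripper": 0.5,"linear": [0,0,-0.1],"dr": [0,0,0]},{"gripper": 0.5,"linear": [0,0,-0.1],"dr": [0,0,0]},{"gripper": 0.5,"linear": [0,0,-0.1],"dr": [0,0,0]}])

```text
time: 20.0
tool_pos: [598.1, 338.6, 108.9]
ee_rot: [0.685, 0.729, 0.0, -0.0]
contact_force: [-0.1, 1.1, -0.9]
grip_width: 64.0
finger_force: 0.0
```

Run:
```python
from h import *
import pickle
f=grab('wrist');pickle.dump(f,open('w12.pkl','wb'))
g=cv2.cvtColor(f['im'],cv2.COLOR_RGB2GRAY)
c=cv2.HoughCircles(cv2.GaussianBlur(g,(5,5),1),cv2.HOUGH_GRADIENT,1.5,60,param1=120,param2=35,minRadius=20,maxRadius=60)
print(c, ray(f,c[0,:,:2],17).round(1) if c is not None else '')
s=manip.state();print(s['tool_pos'],s['grip_width'],s['contact_force'])
go(446,-251,80,93.6)
```

```text
[[[320.25     209.25      29.      ]
  [618.75     206.25      51.949997]]] [[598.9 340.1  17. ]
 [781.8 353.5  17. ]]
[597.42396807 338.25429637 107.07567564] 63.95387244783482 [ 0.13297485 -0.52994809 -0.77036812]
to (446, -251, 80, 93.6): lin [-0.7232, -0.235, 0.0347] dr [-0.0014, 0.0001, -0.0] rows~14.6
```

Request:
apply_moves(motion=[{"gripper": 0.5,"linear": [-0.723,-0.235,0.035],"dr": [0,0,0]},{"gripper": 0.5,"linear": [-0.723,-0.235,0.035],"dr": [0,0,0]},{"gripper": 0.5,"linear": [-0.723,-0.235,0.035],"dr": [0,0,0]},{"gripper": 0.5,"linear": [-0.723,-0.235,0.035],"dr": [0,0,0]},{"gripper": 0.5,"linear": [-0.723,-0.235,0.035],"dr": [0,0,0]},{"gripper": 0.5,"linear": [-0.723,-0.235,0.035],"dr": [0,0,0]},{"gripper": 0.5,"linear": [-0.723,-0.235,0.035],"dr": [0,0,0]},{"gripper": 0.5,"linear": [-0.723,-0.235,0.035],"dr": [0,0,0]},{"gripper": 0.5,"linear": [-0.723,-0.235,0.035],"dr": [0,0,0]},{"gripper": 0.5,"linear": [-0.723,-0.235,0.035],"dr": [0,0,0]},{"gripper": 0.5,"linear": [-0.723,-0.235,0.035],"dr": [0,0,0]},{"gripper": 0.5,"linear": [-0.723,-0.235,0.035],"dr": [0,0,0]},{"gripper": 0.5,"linear": [-0.723,-0.235,0.035],"dr": [0,0,0]},{"gripper": 0.5,"linear": [-0.723,-0.235,0.035],"dr": [0,0,0]},{"gripper": 0.5,"linear": [-0.723,-0.235,0.035],"dr": [0,0,0]},{"gripper": 0.5,"linear": [-0.723,-0.235,0.035],"dr": [0,0,0]},{"gripper": 0.5,"linear": [-0.723,-0.235,0.035],"dr": [0,0,0]},{"gripper": 0.5,"linear": [-0.723,-0.235,0.035],"dr": [0,0,0]},{"gripper": 0.5,"linear": [-0.723,-0.235,0.035],"dr": [0,0,0]},{"gripper": 0.5,"linear": [-0.723,-0.235,0.035],"dr": [0,0,0]}])

```text
time: 21.72
tool_pos: [446.6, -249.3, 79.9]
ee_rot: [0.684, 0.73, -0.001, -0.001]
contact_force: [1.3, 0.1, 0.3]
grip_width: 64.0
finger_force: 0.0
```

Run:
```python
from h import *
f=grab('wrist');g=cv2.cvtColor(f['im'],cv2.COLOR_RGB2GRAY);save(f,'pics/w13.png')
c=cv2.HoughCircles(cv2.GaussianBlur(g,(5,5),1),cv2.HOUGH_GRADIENT,1.5,60,param1=120,param2=40,minRadius=25,maxRadius=70)
print(c, ray(f,c[0,:,:2],14).round(1) if c is not None else '')
go(446,-250.5,25.5,93.6)
```

```text
[[[569.25     269.25      55.9     ]
  [509.25     255.75      50.949997]
  [315.75     234.75      44.95    ]
  [447.75     242.25      46.      ]
  [600.75     333.75      26.2     ]
  [572.25     180.75      47.65    ]]] [[ 590.6 -265.8   14. ]
 [ 555.3 -259.8   14. ]
 [ 445.  -254.2   14. ]
 [ 519.4 -253.9   14. ]
 [ 620.  -306.9   14. ]
 [ 578.5 -214.4   14. ]]
to (446, -250.5, 25.5, 93.6): lin [-0.0013, -0.0008, 0.0682] dr [-0.001, -0.0002, 0.001] rows~1.3
```

Request:
apply_moves(motion=[{"gripper": 0.5,"linear": [-0.003,-0.001,0.045],"dr": [0,0,0]},{"gripper": 0.5,"linear": [-0.003,-0.001,0.06],"dr": [0,0,0]},{"gripper": 0.5,"linear": [-0.003,-0.001,0.068],"dr": [0,0,0]},{"gripper": 0.5,"linear": [-0.003,-0.001,0.068],"dr": [0,0,0]},{"gripper": 0.5,"linear": [-0.003,-0.001,0.068],"dr": [0,0,0]},{"gripper": -0.2,"linear": [-0.003,-0.001,0.068],"dr": [0,0,0]},{"gripper": -0.2,"linear": [-0.003,-0.001,0.068],"dr": [0,0,0]},{"gripper": -0.2,"linear": [-0.003,-0.001,0.068],"dr": [0,0,0]},{"gripper": -0.2,"linear": [-0.003,-0.001,0.068],"dr": [0,0,0]},{"gripper": -0.2,"linear": [-0.003,-0.001,0.068],"dr": [0,0,0]},{"gripper": -0.2,"linear": [-0.003,-0.001,0.068],"dr": [0,0,0]}], newtons=50)

```text
time: 22.68
tool_pos: [446.5, -253.7, 27.9]
ee_rot: [0.685, 0.729, -0.0, 0.001]
contact_force: [-0.4, 0.8, 6.0]
grip_width: 44.2
finger_force: 51.2
```

Run:
```python
from h import *
go(602,270,110,93.6)
```

```text
to (602, 270, 110, 93.6): lin [0.6409, 0.2351, -0.1036] dr [0.0003, 0.0008, -0.0] rows~13.2
```

Request:
apply_moves(motion=[{"gripper": -0.2,"linear": [0,0,-0.04],"dr": [0,0,0]},{"gripper": -0.2,"linear": [0,0,-0.08],"dr": [0,0,0]},{"gripper": -0.2,"linear": [0.641,0.235,-0.104],"dr": [0,0,0]},{"gripper": -0.2,"linear": [0.641,0.235,-0.104],"dr": [0,0,0]},{"gripper": -0.2,"linear": [0.641,0.235,-0.104],"dr": [0,0,0]},{"gripper": -0.2,"linear": [0.641,0.235,-0.104],"dr": [0,0,0]},{"gripper": -0.2,"linear": [0.641,0.235,-0.104],"dr": [0,0,0]},{"gripper": -0.2,"linear": [0.641,0.235,-0.104],"dr": [0,0,0]},{"gripper": -0.2,"linear": [0.641,0.235,-0.104],"dr": [0,0,0]},{"gripper": -0.2,"linear": [0.641,0.235,-0.104],"dr": [0,0,0]},{"gripper": -0.2,"linear": [0.641,0.235,-0.104],"dr": [0,0,0]},{"gripper": -0.2,"linear": [0.641,0.235,-0.104],"dr": [0,0,0]},{"gripper": -0.2,"linear": [0.641,0.235,-0.104],"dr": [0,0,0]},{"gripper": -0.2,"linear": [0.641,0.235,-0.104],"dr": [0,0,0]},{"gripper": -0.2,"linear": [0.641,0.235,-0.104],"dr": [0,0,0]},{"gripper": -0.2,"linear": [0.641,0.235,-0.104],"dr": [0,0,0]},{"gripper": -0.2,"linear": [0.641,0.235,-0.104],"dr": [0,0,0]},{"gripper": -0.2,"linear": [0.641,0.235,-0.104],"dr": [0,0,0]},{"gripper": -0.2,"linear": [0.641,0.235,-0.104],"dr": [0,0,0]},{"gripper": -0.2,"linear": [0.641,0.235,-0.104],"dr": [0,0,0]}])

```text
time: 24.35
tool_pos: [601.2, 268.8, 108.9]
ee_rot: [0.685, 0.728, -0.001, -0.001]
contact_force: [0.4, 0.2, -0.9]
grip_width: 43.8
finger_force: 51.4
```

Run:
```python
from h import *
f=grab('wrist');save(f,'pics/w14.png')
s=manip.state();print(s['tool_pos'],s['grip_width'],s['finger_force'],np.abs(s['dq']).max())
go(602,270,34,93.6)
```

```text
[601.23155599 268.91266894 109.08984943] 43.80809074479799 51.4362108707428 0.003513380369066333
to (602, 270, 34, 93.6): lin [0.0013, 0.0012, 0.0939] dr [-0.0008, 0.0, -0.0009] rows~1.8
```

View pics/w14.png

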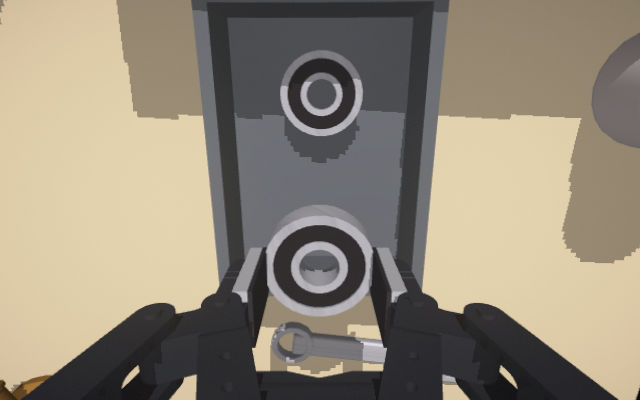

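The first bearing lies flat at (321,93), centred between the side walls. The second is held at (319,265), and the wrench is visible beyond the near end.

Run:
```python
from h import *
f=grab('wrist')
print(ray(f,[[320,8],[360,330],[390,290]],42).round(0).tolist())
print(ray(f,[[208,50],[437,50]],42).round(0).tolist())
```

```text
[[595.0, 378.0, 42.0], [630.0, 202.0, 42.0], [646.0, 231.0, 42.0]]
[[542.0, 357.0, 42.0], [653.0, 363.0, 42.0]]
```

Request:
apply_moves(motion=[{"gripper": -0.2,"linear": [0.001,-0.001,0.05],"dr": [0,0,0]},{"gripper": -0.2,"linear": [0.001,-0.001,0.08],"dr": [0,0,0]},{"gripper": -0.2,"linear": [0.001,-0.001,0.09],"dr": [0,0,0]},{"gripper": -0.2,"linear": [0.001,-0.001,0.094],"dr": [0,0,0]},{"gripper": -0.2,"linear": [0.001,-0.001,0.094],"dr": [0,0,0]},{"gripper": -0.2,"linear": [0.001,-0.001,0.094],"dr": [0,0,0]},{"gripper": -0.2,"linear": [0.001,-0.001,0.094],"dr": [0,0,0]}])

```text
time: 25.03
tool_pos: [601.3, 271.5, 35.9]
ee_rot: [0.685, 0.729, 0.001, 0.0]
contact_force: [1.0, -0.8, -0.9]
grip_width: 44.1
finger_force: 51.5
```

Request:
apply_moves(motion=[{"gripper": -0.2,"linear": [0,0,0.002],"dr": [0,0,0]},{"gripper": -0.2,"linear": [0,0,0.003],"dr": [0,0,0]},{"gripper": -0.2,"linear": [0,0,0.004],"dr": [0,0,0]},{"gripper": -0.2,"linear": [0,0,0.005],"dr": [0,0,0]},{"gripper": -0.2,"linear": [0,0,0.005],"dr": [0,0,0]},{"gripper": -0.2,"linear": [0,0,0.005],"dr": [0,0,0]}])

```text
time: 25.53
tool_pos: [600.4, 271.4, 30.9]
ee_rot: [0.684, 0.729, -0.0, -0.0]
contact_force: [-2.1, -1.0, 5.7]
grip_width: 44.2
finger_force: 52.2
```

Contact. I'll release and lift.

Request:
apply_moves(motion=[{"gripper": 0.3,"linear": [0,0,0],"dr": [0,0,0]},{"gripper": 0.3,"linear": [0,0,0],"dr": [0,0,0]},{"gripper": 0.3,"linear": [0,0,0],"dr": [0,0,0]},{"gripper": 0.3,"linear": [0,0,0],"dr": [0,0,0]},{"gripper": 0.3,"linear": [0,0,-0.04],"dr": [0,0,0]},{"gripper": 0.3,"linear": [0,0,-0.1],"dr": [0,0,0]},{"gripper": 0.3,"linear": [0,0,-0.12],"dr": [0,0,0]},{"gripper": 0.3,"linear": [0,0,-0.12],"dr": [0,0,0]},{"gripper": 0.3,"linear": [0,0,-0.12],"dr": [0,0,0]}])

```text
time: 26.28
tool_pos: [601.4, 271.7, 128.1]
ee_rot: [0.685, 0.729, 0.001, 0.0]
contact_force: [-0.2, -0.0, 0.2]
grip_width: 55.4
finger_force: 0.0
```

Run:
```python
from h import *
import pickle
f=grab('wrist');pickle.dump(f,open('w15.pkl','wb'));save(f,'pics/w15.png')
g=cv2.cvtColor(f['im'],cv2.COLOR_RGB2GRAY)
c=cv2.HoughCircles(cv2.GaussianBlur(g,(5,5),1),cv2.HOUGH_GRADIENT,1.5,60,param1=120,param2=40,minRadius=20,maxRadius=50)
print(c, ray(f,c[0,:,:2],17).round(1) if c is not None else '')
s=manip.state();print(s['tool_pos'],s['grip_width'])
go(489,4,100,93.6)
```

```text
[[[317.25 197.25  33.95]
  [318.75  98.25  32.3 ]]] [[600.4 275.1  17. ]
 [597.4 339.4  17. ]]
[600.40367223 271.30050646 125.56775711] 55.495570864933676
to (489, 4, 100, 93.6): lin [-0.3247, -0.1599, 0.0321] dr [-0.0007, -0.0001, 0.0] rows~7.0
```

Request:
apply_moves(motion=[{"gripper": 0.3,"linear": [-0.325,-0.16,0.032],"dr": [0,0,0]},{"gripper": 0.3,"linear": [-0.325,-0.16,0.032],"dr": [0,0,0]},{"gripper": 0.3,"linear": [-0.325,-0.16,0.032],"dr": [0,0,0]},{"gripper": 0.3,"linear": [-0.325,-0.16,0.032],"dr": [0,0,0]},{"gripper": 0.3,"linear": [-0.325,-0.16,0.032],"dr": [0,0,0]},{"gripper": 0.3,"linear": [-0.325,-0.16,0.032],"dr": [0,0,0]},{"gripper": 0.3,"linear": [-0.325,-0.16,0.032],"dr": [0,0,0]},{"gripper": 0.3,"linear": [-0.325,-0.16,0.032],"dr": [0,0,0]},{"gripper": 0.3,"linear": [-0.325,-0.16,0.032],"dr": [0,0,0]},{"gripper": 0.3,"linear": [-0.325,-0.16,0.032],"dr": [0,0,0]},{"gripper": 0.3,"linear": [-0.325,-0.16,0.032],"dr": [0,0,0]},{"gripper": 0.3,"linear": [-0.325,-0.16,0.032],"dr": [0,0,0]}])

```text
time: 27.33
tool_pos: [489.1, 4.9, 99.7]
ee_rot: [0.684, 0.73, -0.001, -0.001]
contact_force: [-0.3, -0.3, 0.4]
grip_width: 55.3
finger_force: 0.0
```

Run:
```python
from h import *
import pickle
f=grab('wrist')
g=cv2.cvtColor(f['im'],cv2.COLOR_RGB2GRAY)
c=cv2.HoughCircles(cv2.GaussianBlur(g,(5,5),1),cv2.HOUGH_GRADIENT,1.5,10,param1=100,param2=35,minRadius=12,maxRadius=45)
if c is not None:
    q=ray(f,c[0,:,:2],38)
    for a,b in zip(c[0],q):
        if abs(b[0]-489)<25 and abs(b[1]-3)<25: print(a.round(1),b.round(1))
s=manip.state();print(s['tool_pos'],s['grip_width'])
w=pickle.load(open('w9.pkl','rb'));p=ray(w,[[385,109],[634,126]],45);print('basket near edge',p.round(0).tolist(),np.linalg.norm(p[0]-p[1]))
go(489,3.5,47,93.6)
a=f['im'];b=pickle.load(open('w15.pkl','rb'))['im']
save(dict(im=np.hstack([a[60:400,120:520],b[60:400,120:520]])),'pics/w16.png')
```

```text
[317.2 222.8  42.4] [487.8   8.9  38. ]
[308.2 215.2  42.4] [482.6  12.9  38. ]
[324.8 213.8  44.1] [491.5  14.3  38. ]
[320.2 234.8  20.7] [489.8   1.9  38. ]
[489.0986529    4.83640896  99.80062011] 55.61257803164227
basket near edge [[532.0, -229.0, 45.0], [522.0, -378.0, 45.0]] 149.6388083514975
to (489, 3.5, 47, 93.6): lin [-0.0017, -0.0001, 0.066] dr [-0.0013, -0.0002, 0.0009] rows~1.3
```

View pics/w16.png

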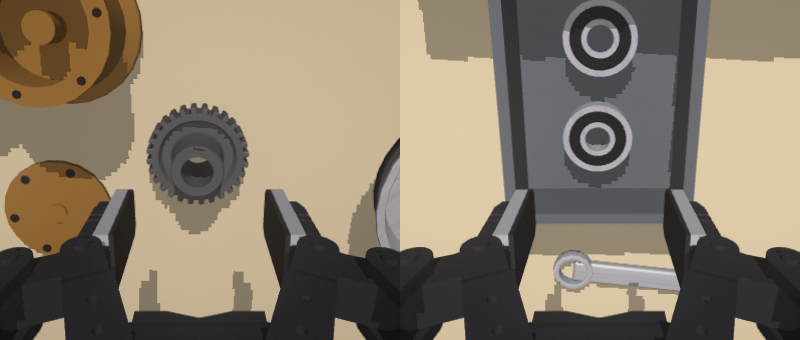

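The gear is centred between the pads with its hub at about (317,228) in the full frame, and both bearings lie flat side by side in the bin.

Request:
apply_moves(motion=[{"gripper": 0.3,"linear": [-0.003,0.001,0.045],"dr": [0,0,0]},{"gripper": 0.3,"linear": [-0.003,0.001,0.06],"dr": [0,0,0]},{"gripper": 0.3,"linear": [-0.003,0.001,0.066],"dr": [0,0,0]},{"gripper": 0.3,"linear": [-0.003,0.001,0.066],"dr": [0,0,0]},{"gripper": 0.3,"linear": [-0.003,0.001,0.066],"dr": [0,0,0]},{"gripper": -0.6,"linear": [-0.003,0.001,0.066],"dr": [0,0,0]},{"gripper": -0.6,"linear": [-0.003,0.001,0.066],"dr": [0,0,0]},{"gripper": -0.6,"linear": [-0.003,0.001,0.066],"dr": [0,0,0]},{"gripper": -0.6,"linear": [-0.003,0.001,0.066],"dr": [0,0,0]},{"gripper": -0.6,"linear": [-0.003,0.001,0.066],"dr": [0,0,0]},{"gripper": -0.6,"linear": [-0.003,0.001,0.066],"dr": [0,0,0]},{"gripper": -0.6,"linear": [-0.003,0.001,0.066],"dr": [0,0,0]}], newtons=70)

```text
time: 28.38
tool_pos: [490.2, 1.3, 49.3]
ee_rot: [0.685, 0.729, -0.0, -0.0]
contact_force: [-3.3, 0.9, 4.9]
grip_width: 26.8
finger_force: 68.6
```

Run:
```python
from h import *
go(587,-306,130,93.6)
```

```text
to (587, -306, 130, 93.6): lin [-0.391, 0.0966, -0.1009] dr [-0.0002, 0.0, -0.0] rows~8.0
```

Request:
apply_moves(motion=[{"gripper": -0.6,"linear": [0,0,-0.03],"dr": [0,0,0]},{"gripper": -0.6,"linear": [0,0,-0.06],"dr": [0,0,0]},{"gripper": -0.6,"linear": [0,0,-0.1],"dr": [0,0,0]},{"gripper": -0.6,"linear": [-0.1,0.025,-0.101],"dr": [0,0,0]},{"gripper": -0.6,"linear": [-0.14,0.035,-0.101],"dr": [0,0,0]},{"gripper": -0.6,"linear": [-0.18,0.045,-0.101],"dr": [0,0,0]},{"gripper": -0.6,"linear": [-0.22,0.055,-0.101],"dr": [0,0,0]},{"gripper": -0.6,"linear": [-0.26,0.065,-0.101],"dr": [0,0,0]},{"gripper": -0.6,"linear": [-0.3,0.075,-0.101],"dr": [0,0,0]},{"gripper": -0.6,"linear": [-0.33,0.083,-0.101],"dr": [0,0,0]},{"gripper": -0.6,"linear": [-0.36,0.09,-0.101],"dr": [0,0,0]},{"gripper": -0.6,"linear": [-0.38,0.094,-0.101],"dr": [0,0,0]},{"gripper": -0.6,"linear": [-0.391,0.097,-0.101],"dr": [0,0,0]},{"gripper": -0.6,"linear": [-0.391,0.097,-0.101],"dr": [0,0,0]},{"gripper": -0.6,"linear": [-0.391,0.097,-0.101],"dr": [0,0,0]},{"gripper": -0.6,"linear": [-0.391,0.097,-0.101],"dr": [0,0,0]}])

```text
time: 29.72
tool_pos: [586.9, -304.7, 127.8]
ee_rot: [0.684, 0.729, -0.001, -0.001]
contact_force: [0.2, -0.6, -4.3]
grip_width: 26.6
finger_force: 69.9
```

Run:
```python
from h import *
s=manip.state();print(s['tool_pos'],s['grip_width'],s['finger_force'],np.abs(s['dq']).max(),s['contact_force'])
go(587,-306,58,93.6)
```

```text
[ 586.90775805 -304.71305755  127.81669301] 26.622774962009267 69.89914298057556 0.010724988099913499 [ 0.22099905 -0.6182333  -4.28323528]
to (587, -306, 58, 93.6): lin [-0.0017, 0.0002, 0.0873] dr [-0.0011, -0.0005, 0.0004] rows~1.7
```

Gear held (its 4 N weight shows). I'll lower it.

Request:
apply_moves(motion=[{"gripper": -0.6,"linear": [-0.001,0,0.04],"dr": [-0.001,0,0]},{"gripper": -0.6,"linear": [-0.001,0,0.07],"dr": [-0.001,0,0]},{"gripper": -0.6,"linear": [-0.001,0,0.082],"dr": [-0.001,0,0]},{"gripper": -0.6,"linear": [-0.001,0,0.086],"dr": [-0.001,0,0]},{"gripper": -0.6,"linear": [-0.001,0,0.087],"dr": [-0.001,0,0]},{"gripper": -0.6,"linear": [-0.001,0,0.087],"dr": [-0.001,0,0]},{"gripper": -0.6,"linear": [-0.001,0,0.087],"dr": [-0.001,0,0]}])

```text
time: 30.3
tool_pos: [587.9, -307.1, 60.7]
ee_rot: [0.684, 0.729, 0.0, 0.002]
contact_force: [-1.4, 0.4, -3.2]
grip_width: 26.8
finger_force: 69.9
```

Request:
apply_moves(motion=[{"gripper": -0.6,"linear": [0,0,0.003],"dr": [0,0,0]},{"gripper": -0.6,"linear": [0,0,0.005],"dr": [0,0,0]},{"gripper": -0.6,"linear": [0,0,0.0065],"dr": [0,0,0]},{"gripper": -0.6,"linear": [0,0,0.008],"dr": [0,0,0]},{"gripper": -0.6,"linear": [0,0,0.008],"dr": [0,0,0]},{"gripper": -0.6,"linear": [0,0,0.008],"dr": [0,0,0]}])

```text
time: 30.8
tool_pos: [587.1, -306.9, 53.3]
ee_rot: [0.685, 0.729, 0.0, 0.001]
contact_force: [-2.6, 2.8, 5.3]
grip_width: 26.5
finger_force: 70.8
```

Request:
apply_moves(motion=[{"gripper": 0,"linear": [0,0,0],"dr": [0,0,0]},{"gripper": 0,"linear": [0,0,0],"dr": [0,0,0]},{"gripper": 0,"linear": [0,0,0],"dr": [0,0,0]},{"gripper": 0,"linear": [0,0,0],"dr": [0,0,0]},{"gripper": 0,"linear": [0,0,-0.03],"dr": [0,0,0]},{"gripper": 0,"linear": [0,0,-0.07],"dr": [0,0,0]},{"gripper": 0,"linear": [0,0,-0.15],"dr": [0,0,0]},{"gripper": 0,"linear": [0,0,-0.15],"dr": [0,0,0]},{"gripper": 0,"linear": [0,0,-0.15],"dr": [0,0,0]},{"gripper": 0,"linear": [0,0,-0.15],"dr": [0,0,0]}])

```text
time: 31.63
tool_pos: [587.7, -307.3, 174.6]
ee_rot: [0.685, 0.729, 0.001, 0.002]
contact_force: [-0.8, 1.0, -0.9]
grip_width: 43.0
finger_force: 0.0
```

Run:
```python
from h import *
s=manip.state();print(s['tool_pos'],s['grip_width'],s['contact_force'])
f=grab('wrist');t=grab('top');d=grab('side')
A=np.zeros((600,800,3),np.uint8)
A[:300,:400]=cv2.resize(f['im'][30:330,120:520],(400,300));A[:300,400:]=cv2.resize(d['im'][70:370,160:460],(400,300))
A[300:]=cv2.resize(t['im'][110:275,165:505],(800,300))
save(dict(im=A),'pics/end.png')
```

```text
[ 587.74916006 -307.30404173  174.60470558] 42.962202096073746 [-0.78835497  0.98808381 -0.87644061]
```

View pics/end.png

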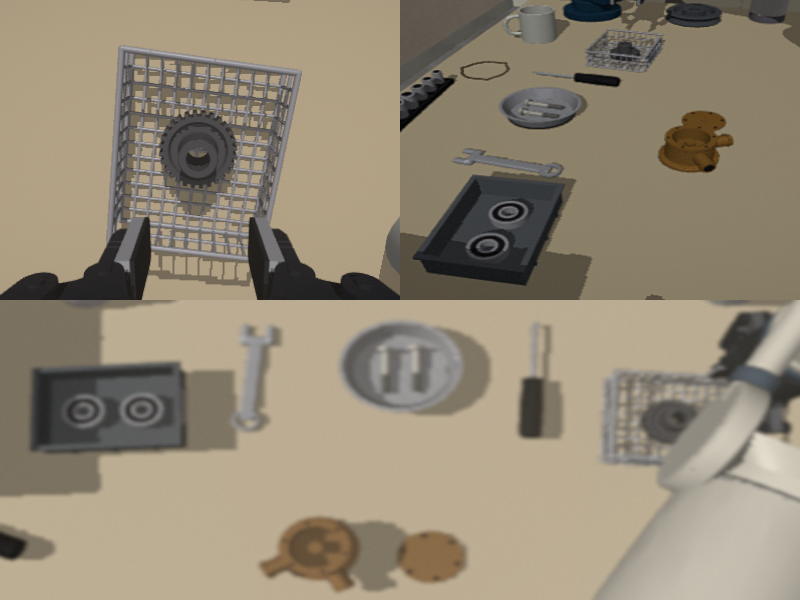

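The gear sits hub up in the basket at (198,148). Both bolts are in the dish, both bearings lie side by side in the bin, and the pump head and wrench haven't moved.

```bash
python3 -c "
from station import manip
print(manip.job_done())"
```

```text
the job is handed in; nothing more can be done
None
```

The job is handed in at about 32 s on the robot's clock: the final pictures show both bolts in the dish, both bearings flat and side by side in the bin, the gear flat with its hub up in the basket, and the pump head and wrench untouched.

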